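Lift the gear tray out of the bottom tier and hold it level

TASK

Fold the half-raised smoky flap of the bottom tier right back as far as it goes, then lift the white gear tray by its orange handle straight up out of the bay, level all the way, with everything still lying in it. Hold it still and level over the bay, its underside about 9 cm above the bay's rim, so that I can wipe out the bay under it; after two steady seconds finish while still holding it up, and leave everything on the other tiers and on the shelf where it is.

Things in the scene. Friction and masses are not known exactly. Their poses are not given: they have to be found in the camera images.
- tiers: Fixed stepped unit of smoky clear acrylic, 310 mm along its x, 435 mm along its y, panels 5 mm thick. Origin: on the shelf under the middle of the open bay. The bay (bottom tier, the -y end) is open on top, inside 300 mm (x) by 180 mm (y), floor 5 mm above the shelf, rim 95 mm above the shelf. From y = +130 mm the second tier rises to 165 mm, from y = +235 to +340 mm the third tier to 235 mm.
- bay (a point): Middle of the bay's mouth: on the bay's centre line, at rim height (95 mm above the shelf).
- flap (a joint): Angle (rad) of the bay's lid flap: 0 = shut, lying level on the rim; 1.57 = upright; 1.92 = end stop, leaning back over the second tier. It starts partly raised, leaning over the tray. A friction hinge keeps it wherever it is left (about 0.3 N m to move, plus up to 0.2 N m of its weight below upright). The free edge swings up and towards the unit's +y as the angle grows, so it is pushed from its -y side.
- flap_hinge (a point): Middle of the flap's hinge line, which runs along the unit's x, 92.5 mm to +y of the bay's middle, 97.5 mm above the shelf.
- flap_tab (a point): Outer end of the flap's steel finger tab, middle of the free edge, 201.5 mm from the hinge line. The flap is a flat sheet of smoky acrylic, 4 mm thick, 310 mm wide, 187.5 mm from hinge to edge; a steel finger tab, 70 mm wide, sticks out 14 mm further.
- tray: Loose white tray, 250 mm (its x) by 130 mm (its y), rim 28 mm high, two cross walls making three compartments. Origin: middle of its underside; z up. About 0.3 kg, with about 0.2 kg of gear in it; it balances about its middle, within 15 mm.
- tray_handle (a point): Centre of the tray's orange handle bar: 104 mm long along the tray's x, 14 mm wide (y), 18 mm tall, centre 75 mm above the tray's underside, on two thin uprights at x = -41.5 and +41.5 mm. Free to be pinched across the tray's y from above.
- belay: Steel belay plate with two slots, 46 x 72 x 9 mm, lying loose in the tray's middle compartment under the handle. Origin: middle of its underside.
- dee: Red D-shaped carabiner, 56 x 98 mm, 10 mm thick, lying loose in an end compartment of the tray. Origin: middle of its underside.
- pear: Blue pear-shaped screw-gate carabiner, 63 x 105 mm, 11 mm thick, lying loose in the other end compartment of the tray. Origin: middle of its underside.
- oval: Bystander: bare aluminium oval carabiner, 106 x 54 x 10 mm, on the second tier. Origin: middle of its underside.
- eight: Bystander: green figure-of-eight descender, 116 x 70 x 12 mm, on the second tier. Origin: underside, near its waist.
- tin: Bystander: closed flat aluminium tin, 97 x 64 x 24 mm, on the top tier. Origin: middle of its underside.
- headlamp: Bystander: yellow headlamp with black bracket, strap off, 84 x 47 x 47 mm, on the top tier. Origin: underside.
- flask: Bystander: green drinking flask standing on the shelf, 68 mm across, 190 mm tall. Origin: middle of its underside.
- brush: Bystander: wooden climbing brush lying on the shelf, 170 x 20 x 21 mm. Origin: underside.
Mind the look-alikes: they are no part of the job. Leave any green or turquoise look-alike of the belay alone.

How it is judged:
By the outcome, as a careful person would: the job done as asked, in the order asked, and still so for the second after the job is handed in, while the arm keeps its last pose, push and grip.
It also fails if it takes over 58 s, if anything falls off the work surface, if the arm or the gripper's body presses on something with over 40 N, if the wrist force passes 120 N, or if a joint passes its speed limit or range.

ROBOT

A 6-joint arm with a two-finger parallel gripper is mounted at the origin on the work surface. World frame = base frame: x ahead of the robot, y to its left, z up, the work surface at z = 0. Lengths are in m, angles in rad, forces in N, time in s.
With the tool pointing down it reaches from about 0.375 to 0.975 m from the base axis. Payload 3.8 kg.
Tool frame: the origin (TCP) lies on the centre line of the jaws, within the pads' length; the fingertips stand 14 mm ahead of it and the grasp point (between the pads) lies 5 mm behind it; z points along the fingers, y is the line along which they close (so a half turn about z gives the same grasp; the last joint's range is limited). The gripper opens to 85 mm and grips with 20 to 120 N. Pads are 22 mm wide; open, the fingers measure 114 mm over their backs; the gripper's body (76 mm by 85 mm) begins 54 mm behind the grasp point. The pads swing forward as they close: fully open they stand 13 mm farther back than shut.
Start: joints at [1.288, 0.264, 1.604, -0, 1.274, -0.037], TCP at [0.164, 0.655, 0.245] pointing down, gripper open.
Joint ranges: [-2.63, 2.63], [-0.94, 2.18], [0.31, 2.57], [-1.31, 4.45], [0, 2.66], [-2.55, 2.55]. Speed limits (rad/s): [2.57, 2.57, 3.14, 3.14, 3.14, 3.14].

INTERFACE

Orientations are given as a unit quaternion [w, x, y, z].
In Python, from plant import bot gives the robot as it stands. The module is installed in compiled form; this text tells all that it offers.
- The arm moves only by the shell command python3 -m creep 'ROWS' [OPENING] [FORCE]. ROWS is text: rows parted by semicolons, each of 6 numbers parted by spaces: the shift along the tool's x, y, z scaled (see below), then the turn, a rotation vector about the tool's x, y, z scaled (see below). In form: tx ty tz ax ay az; .... A call has 1 to 12 rows; each row shifts and turns the commanded pose from where the row before left it, along the tool's axes as they then stand; what a row does not reach is not made up. The controller multiplies each number of a shift by 0.4 m and each number of a turn by pi rad. A row lasts 1/8 s, in which the tool goes at most 62.5 mm and 10.7 degrees, less where a joint would pass 70% of its speed; a pose out of reach is approached as far as the arm can. A call with a number of a shift or a turn outside -1 to 1 is refused whole. A call with a gripper value outside its range is refused whole. OPENING is the closure, from -1 (fully open) to 1 (shut), so that 0 is half open, set as the call begins (- or left out, the last holds). The fingers move at their own pace and stop on an object; FORCE is the grip in N (left out, the last holds). Time passes only in rows, so rows that do not move let the fingers close. It gives the time, the measured TCP pose, the force, the opening and the grip force at its end, in the units of the state.
- bot.get_obs(): the state, without advancing time (a new reading comes with each control period).
- bot.read_camera(name): name is "side" or "top"; returns a dict with "frame" (480x640x3 uint8, blue, green, red), "K" (3x3 intrinsics, pixels), "rvec" (rotation vector, rad) and "tvec" (3), from world to camera coordinates, as OpenCV has them. Camera axes: x right, y down, z forward; pixel columns grow to the right and rows downward; lengths in m; the calibration is good to about 2 mm. A picture is of the moment at which its call begins. There is no depth.
- bot.hand_in(): hands the job in; it is judged then, once.
Trained networks look in a picture, given as the dict that the camera call returned (one of the last four; its "shot" number tells which), for a name from the list of things; names that differ only in an ending like _2 or _b are one class to them, and where a whole thing is asked for, a point or a joint stands for the part that bears it (a point fixed in the world has none). Each returns a list of dicts, best first, with "score" (0 to 1); they miss things now and then, are a little off and sometimes report something else, mostly with a low value. They report only what shows in the picture. A call takes as long as a camera call. They do not tell look-alikes from the thing itself.
- bot.trace(label, picture): "pixels" (480x640 bool, what is visible of it).
- bot.mark_of(label, picture): "location" ([x, y, z] in m, in the coordinates of the camera as it stood for that picture, good to about 4 mm: a listed point, or the origin of a listed thing).
The state is a dict: "time": time; "qpos": joint angles; "joint_vel": joint speeds; "joint_efforts": joint torques, N m; "tool_pos": TCP position; "ee_rot": TCP orientation; "contact_force": force on the tool from outside, world axes, zero at the start; "torque": the same for the moment, N m; "width": finger opening in m; "grasp_force": force on a finger pad.
Only numpy, scipy, OpenCV 4.12 (cv2) and the standard library are available. Lean on these libraries where they do the work, as an engineer would, in place of code of your own. Each camera call takes 0.05 s, during which the arm holds its last target. There are 200 camera calls.

## Working session

There is one attempt and no reset: what is moved stays moved. The work goes in short steps, Python scripts to look and compute and a shell command to move; the robot and the scene stay as the last step left them, time stands still between calls to the robot, and variables do not carry over. Pictures are saved under pics/ and viewed, at most 10 in all, crops included, and the job is handed in when it is done.

```bash
mkdir -p pics
cat > h.py <<'E'
import numpy as np, cv2
from scipy.spatial.transform import Rotation as R
from plant import bot
def w(pic,p):
    M=cv2.Rodrigues(np.array(pic["rvec"],float))[0]; return M.T@(np.array(p)-np.array(pic["tvec"]).ravel())
def px(pic,P):
    return cv2.projectPoints(np.array(P,float).reshape(-1,3),np.array(pic["rvec"],float),np.array(pic["tvec"],float),np.array(pic["K"],float),None)[0].reshape(-1,2)
def Rt():
    q=bot.get_obs()["ee_rot"]; return R.from_quat([q[1],q[2],q[3],q[0]])
E
python3 - <<'E'
from h import *
np.set_printoptions(precision=4,suppress=True)
o=bot.get_obs(); print(o); print(Rt().as_matrix())
ims=[]
for c in ("side","top"):
    p=bot.read_camera(c); cv2.imwrite(f"pics/{c}0.png",p["frame"])
    print(c, "campos", w(p,[0,0,0]))
    for n in ["tiers","bay","flap_hinge","flap_tab","tray","tray_handle","belay","dee","pear","oval","eight","tin","headlamp","flask","brush"]:
        for d in bot.mark_of(n,p)[:2]:
            W=w(p,d["location"]); print(n,round(d["score"],2),W,px(p,W)[0].round())
E
```

```text
{'time': 0.0, 'qpos': array([ 1.2881,  0.2648,  1.6054, -0.    ,  1.2737, -0.0369]), 'joint_vel': array([-0.0004, -0.    , -0.0014, -0.0003, -0.0003, -0.0012]), 'joint_efforts': array([  0.0003, -51.5123, -36.7308,  -0.0002,   0.0134,  -0.    ]), 'tool_pos': array([0.1641, 0.654 , 0.244 ]), 'ee_rot': array([-0.0002,  0.1226,  0.9925, -0.0011]), 'contact_force': array([ 0.1316, -0.3613, -0.5858]), 'torque': array([ 0.0134,  0.0075, -0.0056]), 'grasp_force': 0.0, 'width': 0.08537266551148179}
[[-0.9699  0.2433 -0.0006]
 [ 0.2433  0.9699 -0.0022]
 [ 0.0001 -0.0022 -1.    ]]
side campos [-0.0616 -0.6078  0.9927]
tiers 0.76 [ 0.5618 -0.0462 -0.0015] [327. 281.]
tiers 0.63 [0.5669 0.0428 0.0941] [301. 232.]
bay 0.91 [ 0.5653 -0.0429  0.0976] [328. 250.]
flap_hinge 0.69 [0.5667 0.0408 0.0969] [301. 231.]
flap_hinge 0.35 [ 0.558  -0.0553  0.0785] [330. 261.]
flap_tab 0.69 [ 0.5593 -0.0772  0.2547] [340. 205.]
tray 0.85 [ 0.5534 -0.0557  0.0042] [328. 284.]
tray_handle 0.6 [ 0.5596 -0.0537  0.0795] [330. 260.]
belay 0.8 [ 0.325  -0.1452  0.001 ] [283. 372.]
belay 0.72 [ 0.5623 -0.2332 -0.0026
[... 836 characters left out ...]
4065 -0.0035] [470. 271.]
tray_handle 0.62 [ 0.5613 -0.0557  0.0834] [324. 210.]
tray_handle 0.42 [ 0.568  -0.0457  0.0079] [320. 213.]
belay 0.94 [ 0.3278 -0.1465 -0.0028] [361. 315.]
belay 0.93 [ 0.5629 -0.2316 -0.0056] [397. 218.]
pear 0.71 [ 0.4777 -0.0463  0.0113] [320. 250.]
oval 0.83 [0.4941 0.1599 0.1647] [220. 231.]
oval 0.21 [0.6704 0.2302 0.235 ] [182. 138.]
eight 0.85 [0.6463 0.1369 0.163 ] [234. 161.]
tin 0.82 [0.6716 0.2307 0.2323] [182. 138.]
tin 0.7 [0.645  0.1358 0.163 ] [235. 162.]
headlamp 0.96 [0.5031 0.2424 0.2352] [170. 220.]
flask 0.84 [ 0.6755 -0.38    0.0025] [458. 173.]
flask 0.63 [ 0.5639 -0.0458  0.0075] [320. 215.]
brush 0.75 [ 0.4418 -0.4091 -0.0048] [471. 269.]
```

View pics/side0.png

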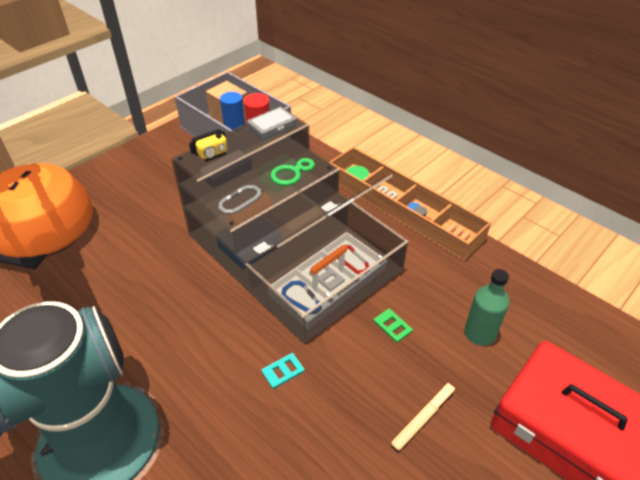

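View pics/top0.png

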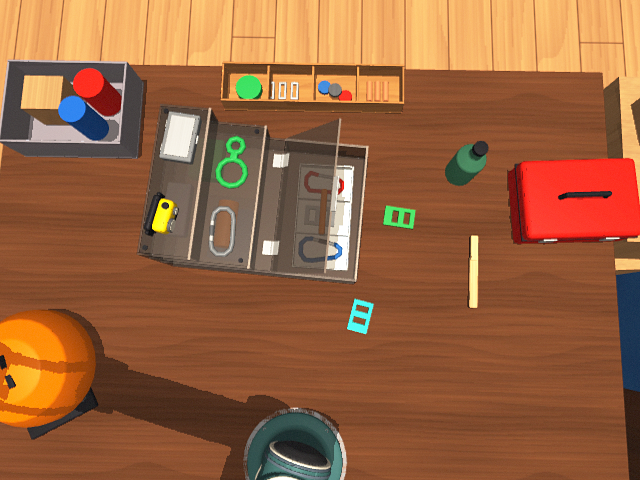

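Top view: the flap's tab is at about (336,190) and the hinge at (279,203). The orange handle is at (322,210), under the flap.

Could be confused:
- **Handle:** the orange pumpkin at top (40,370) and the orange bars at top (377,90). Neither is in the tray.
- **Belay:** the turquoise one at top (361,315) and the green one at top (400,217), both to be left alone.
- **Lid or tray:** the wooden organiser at top (313,85), the grey box at top (70,108) and the red toolbox at (575,200).

My choice is the flap and handle in the bay at side (330,260), which I'll check in a crop.

```bash
cat >> h.py <<'E'
def onz(pic,uv,z):
    M=cv2.Rodrigues(np.array(pic["rvec"],float))[0]; C=w(pic,[0,0,0])
    d=M.T@np.linalg.inv(pic["K"])@np.array([uv[0],uv[1],1.0]); return C+d*(z-C[2])/d[2]
def handle(pic,z=.089,lo=(3,140,120),hi=(14,255,255),box=(250,150,420,330)):
    h=cv2.cvtColor(pic["frame"],cv2.COLOR_BGR2HSV); m=cv2.inRange(h,lo,hi); k=np.zeros_like(m); x0,y0,x1,y1=box; k[y0:y1,x0:x1]=m[y0:y1,x0:x1]
    n,l,s,c=cv2.connectedComponentsWithStats(k)
    i=1+np.argmax(s[1:,4]); p=np.argwhere(l==i)[:,::-1]; P=np.array([onz(pic,q,z)[:2] for q in p])
    e=np.linalg.svd(P-P.mean(0),full_matrices=False)[2][0]; e*=np.sign(e[0])
    t=(P-P.mean(0))@e
    return len(p), P.mean(0), (P.mean(0)+e*(t.max()+t.min())/2), np.degrees(np.arctan2(e[1],e[0])), np.ptp(t), c[i]
E
python3 - <<'E'
from h import *
np.set_printoptions(precision=4,suppress=True)
t=bot.read_camera("top"); s=bot.read_camera("side")
a=onz(t,(368,147),.095);b=onz(t,(355,282),.095); print("front rim",a,b,np.degrees(np.arctan2(*(a-b)[1::-1])))
for p,n in((t,"top"),(s,"side")):
    try: print(n,handle(p))
    except Exception as e: print(e)
cv2.imwrite("pics/crop.png",cv2.resize(s["frame"][150:350,220:430],None,fx=2.8,fy=2.8,interpolation=cv2.INTER_CUBIC))
E
```

```text
front rim [ 0.7066 -0.153   0.095 ] [ 0.3992 -0.1269  0.095 ] -4.851493420949874
top (14572, array([ 0.4424, -0.1348]), array([ 0.451, -0.142]), np.float64(-39.92066490813744), np.float64(0.5517885973917079), array([358.3094, 263.4542]))
side (6826, array([ 0.7001, -0.0892]), array([ 0.715 , -0.0737]), np.float64(46.1223416368595), np.float64(0.5837183401837674), array([383.9414, 237.3821]))
```

View pics/crop.png

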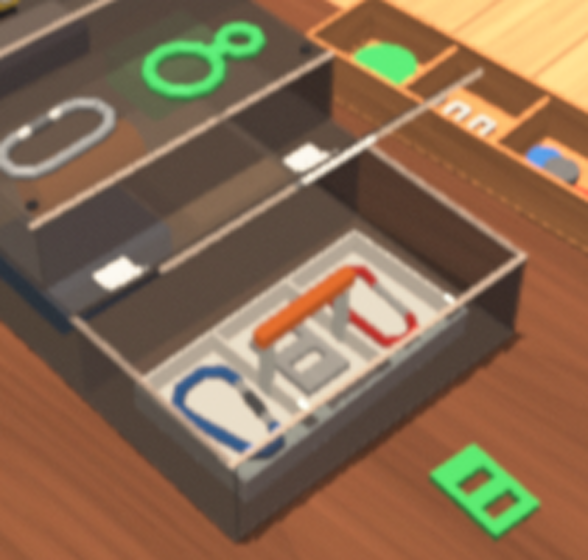

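The crop confirms it: the orange handle at side (330,259) is in the white tray, with the grey belay under it, blue pear on the left and red dee on the right. The flap sheet's free edge is above it, with its tab at side (340,205). Next I lift and move across.

```bash
python3 -m creep '0 0 -0.125 0 0 -0.013;0 0 -0.125 0 0 -0.013;0 0 -0.125 0 0 -0.013;0 0 -0.125 0 0 -0.012;-0.07 -0.118 0 0 0 0;-0.07 -0.118 0 0 0 0;-0.07 -0.118 0 0 0 0;-0.07 -0.118 0 0 0 0;-0.07 -0.118 0 0 0 0;-0.07 -0.118 0 0 0 0;-0.07 -0.118 0 0 0 0;-0.07 -0.118 0 0 0 0' 1 40
python3 -m creep '-0.07 -0.118 0 0 0 0;-0.07 -0.118 0 0 0 0;-0.07 -0.118 0 0 0 0;-0.07 -0.118 0 0 0 0;-0.07 -0.118 0 0 0 0;-0.07 -0.118 0 0 0 0;-0.07 -0.118 0 0 0 0;-0.07 -0.118 0 0 0 0;0 0 0 0 0 0'
python3 - <<'E'
from h import *
np.set_printoptions(precision=4,suppress=True)
print(Rt().as_matrix()); s=bot.read_camera("side")
a=onz(s,(313.6,269.6),.084);b=onz(s,(345.7,248.2),.084);print(a,b,(a+b)/2,np.degrees(np.arctan2(*(b-a)[1::-1])))
E
```

```text
time: 3.2
tool_pos: [0.3555, 0.2577, 0.4456]
ee_rot: [0.001, 0.043, 0.999, 0.0]
contact_force: [1.0, -0.2, -0.1]
width: 0.0
grasp_force: 0.0
time: 4.32
tool_pos: [0.5468, -0.1392, 0.4438]
ee_rot: [-0.001, 0.045, 0.999, -0.0]
contact_force: [0.0, 0.0, 0.8]
width: 0.0001
grasp_force: 0.0
[[-0.996   0.0899 -0.002 ]
 [ 0.0899  0.996  -0.0003]
 [ 0.002  -0.0005 -1.    ]]
[ 0.5116 -0.0512  0.084 ] [ 0.6063 -0.059   0.084 ] [ 0.5589 -0.0551  0.084 ] -4.727365140469705
```

```bash
python3 -m creep '-0.01 0 0.121 0 0 0;-0.01 0 0.121 0 0 0;0 0 0.121 0 0 0;0 0 0.121 0 0 0;0 0.05 0 0 0 0;0 0.05 0 0 0 0;0 0.05 0 0 0 0;0 0.05 0 0 0 0'
python3 -m creep '0 0.05 0 0 0 0;0 0.05 0 0 0 0;0 0.05 0 0 0 0;0 0.05 0 0 0 0'
python3 -m creep '0 0.04 0 0 0 0;0 0.03 0 0 0 0;0 0 0 0 0 0'
python3 - <<'E'
from h import *
for c in("side","top"):
    p=bot.read_camera(c)
    for d in bot.mark_of("flap_tab",p)[:2]: print(c,d["score"],w(p,d["location"]))
    cv2.imwrite(f"pics/{c}1.png",p["frame"])
E
```

```text
time: 5.38
tool_pos: [0.5634, -0.0563, 0.2567]
ee_rot: [0.004, 0.042, 0.999, -0.001]
contact_force: [-1.3, -3.5, 3.1]
width: 0.0001
grasp_force: 1.8
time: 5.88
tool_pos: [0.5708, 0.0235, 0.2735]
ee_rot: [0.009, 0.042, 0.999, -0.0]
contact_force: [-33.5, -2.2, 72.2]
width: -0.0001
grasp_force: 37.8
time: 6.25
tool_pos: [0.5771, 0.0562, 0.2681]
ee_rot: [0.012, 0.042, 0.999, 0.004]
contact_force: [-6.8, 5.7, 38.4]
width: -0.0002
grasp_force: 15.4
side 0.77 [0.5721365  0.08225015 0.29497637]
top 0.76 [0.57956154 0.07928705 0.29682133]
```

View pics/side1.png

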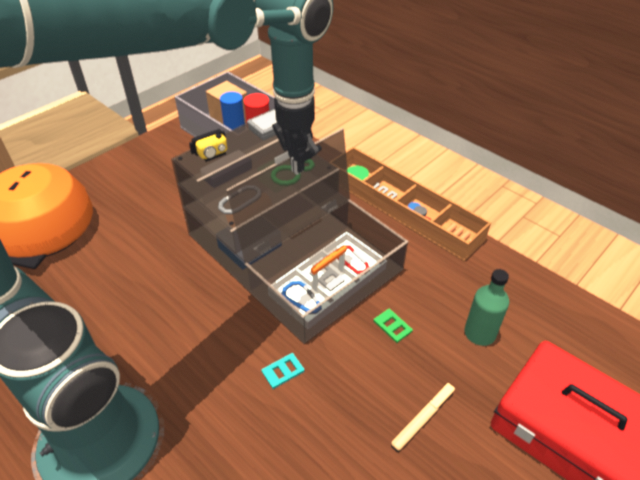

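The side view shows the flap past upright, with its free edge at about side (290,165) wedged up against the finger linkage. I'll back off, raise the tool and push with the fingertips.

```bash
python3 -m creep '0 -0.06 0 0 0 0;0 -0.02 -0.04 0 0 0;0 0 -0.04 0 0 0;0 0 0 0 0 0'
python3 - <<'E'
from h import *
print(bot.get_obs()["contact_force"],Rt().as_matrix().round(3).tolist())
for c in("side","top"):
    p=bot.read_camera(c)
    for d in bot.mark_of("flap_tab",p)[:1]: print(c,d["score"],w(p,d["location"]))
E
```

```text
time: 6.95
tool_pos: [0.5683, 0.0195, 0.2855]
ee_rot: [0.001, 0.043, 0.999, 0.0]
contact_force: [0.9, 0.6, -0.3]
width: -0.0002
grasp_force: 0.0
[ 0.86896059  0.55508063 -0.30250494] [[-0.996, 0.085, 0.003], [0.085, 0.996, 0.001], [-0.003, 0.001, -1.0]]
side 0.87 [0.57204079 0.07332365 0.2986883 ]
top 0.97 [0.58204019 0.07198597 0.30329748]
```

```bash
python3 -m creep '0 0.04 0 0 0 0;0 0.04 0 0 0 0;0 0.03 0 0 0 0;0 0.03 0 0 0 0;0 0 0 0 0 0'
python3 -m creep '0 0.02 0 0 0 0;0 0.02 0 0 0 0;0 0 0 0 0 0'
```

```text
time: 7.78
tool_pos: [0.5722, 0.0758, 0.2837]
ee_rot: [0.0, 0.042, 0.999, 0.0]
contact_force: [0.1, -0.4, -0.0]
width: -0.0003
grasp_force: 0.0
time: 8.15
tool_pos: [0.5736, 0.0911, 0.2838]
ee_rot: [0.0, 0.043, 0.999, 0.0]
contact_force: [-0.3, -0.4, 0.2]
width: -0.0001
grasp_force: 0.0
```

```bash
cat > m.py <<'E'
from h import *
np.set_printoptions(precision=4,suppress=True)
for c in("side","top"):
    p=bot.read_camera(c)
    for n in("flap_tab","flap_hinge"):
      for d in bot.mark_of(n,p)[:1]: print(c,n,round(d["score"],2),w(p,d["location"]))
E
python3 m.py; python3 -m creep '0 0.015 0 0 0 0;0 0.015 0 0 0 0;0 0 0 0 0 0'; python3 m.py
```

```text
side flap_tab 0.96 [0.573  0.1132 0.289 ]
side flap_hinge 0.96 [0.5668 0.0404 0.0964]
top flap_tab 0.8 [0.5801 0.1098 0.2905]
top flap_hinge 0.88 [0.5691 0.0481 0.0954]
time: 8.82
tool_pos: [0.5742, 0.0981, 0.2837]
ee_rot: [-0.001, 0.043, 0.999, -0.005]
contact_force: [-0.9, -13.4, 1.5]
width: 0.0001
grasp_force: 7.1
side flap_tab 0.78 [0.5766 0.1141 0.2847]
side flap_hinge 0.88 [0.5689 0.0434 0.096 ]
top flap_hinge 0.69 [0.5714 0.0481 0.0955]
```

```bash
python3 -m creep '0 -0.05 0 0 0 0;0 -0.07 0 0 0 0;0 -0.07 0 0 0 0;0 -0.07 0 0 0 0;0 -0.07 0 0 0 0;0 -0.07 0 0 0 0;0 0 0 0 0 0' -0.2 40
python3 m.py
python3 - <<'E'
from h import *
np.set_printoptions(precision=4,suppress=True)
for c in("side","top"):
    p=bot.read_camera(c); cv2.imwrite(f"pics/{c}2.png",p["frame"])
    for n in("tray_handle","tray","belay","dee","pear"):
      for d in bot.mark_of(n,p)[:2]: print(c,n,round(d["score"],2),w(p,d["location"]))
    try: print(handle(p,.085,(3,200,120),(12,255,255),(290,190,370,290)))
    except Exception as e: print(e)
cv2.imwrite("pics/c2.png",cv2.resize(bot.read_camera("side")["frame"][130:350,200:430],None,fx=2.6,fy=2.6,interpolation=cv2.INTER_CUBIC))
E
```

```text
time: 10.0
tool_pos: [0.5608, -0.0583, 0.2837]
ee_rot: [0.0, 0.044, 0.999, 0.0]
contact_force: [0.1, 1.4, 0.1]
width: 0.0515
grasp_force: 0.0
side flap_tab 0.63 [0.5749 0.1159 0.2855]
side flap_hinge 0.68 [0.5671 0.0435 0.0948]
top flap_tab 0.82 [0.5807 0.1195 0.2915]
top flap_hinge 0.86 [0.5732 0.0487 0.0963]
side tray_handle 0.83 [ 0.5579 -0.0564  0.0828]
side tray 0.43 [ 0.5564 -0.0452  0.0084]
side belay 0.95 [ 0.5612 -0.2315 -0.0009]
side belay 0.85 [ 0.3263 -0.1447 -0.0002]
side dee 0.76 [ 0.6433 -0.0526  0.0082]
side pear 0.69 [ 0.4779 -0.0487  0.0124]
(100, array([ 0.5681, -0.056 ]), array([ 0.5562, -0.0561]), np.float64(0.4172951506276455), np.float64(0.10203917779054798), array([333.01, 256.42]))
top tray_handle 0.73 [ 0.5635 -0.0551  0.0812]
top tray 0.7 [ 0.5582 -0.0494 -0.0023]
top belay 0.91 [ 0.5625 -0.2316 -0.0037]
top belay 0.77 [ 0.3291 -0.1443  0.0004]
top dee 0.55 [ 0.6457 -0.0538  0.0063]
(147, array([ 0.5641, -0.052 ]), array([ 0.554, -0.051]), np.float64(-5.872218448400851), np.float64(0.09252494824715721), array([322.381 , 208.4422]))
```

View pics/c2.png

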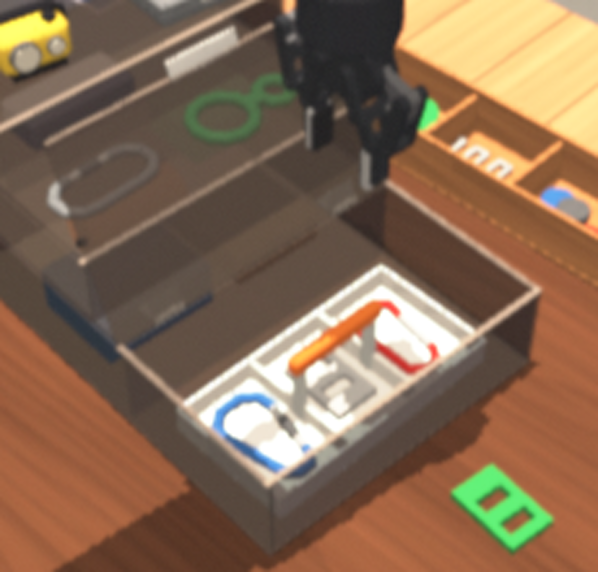

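The crop shows the flap folded back behind the bay. The handle is free at side (330,260), the belay is under it, the pear is in the left compartment and the dee in the right. Now I descend.

```bash
python3 -m creep '0 0.007 0.1 0 0 0;0 0 0.1 0 0 0;0 0 0.1 0 0 0;0 0 0.08 0 0 0;0 0 0.05 0 0 0;0 0 0.04 0 0 0;0 0 0.03 0 0 0;0 0 0.022 0 0 0;0 0 0 0 0 0'
python3 - <<'E'
from h import *
f=[cv2.resize(bot.read_camera(c)["frame"][r[0]:r[0]+150,r[1]:r[1]+130],None,fx=3,fy=3,interpolation=cv2.INTER_CUBIC) for c,r in(("side",(180,265)),("top",(130,265)))]
cv2.imwrite("pics/c3.png",np.hstack(f))
E
```

```text
time: 12.08
tool_pos: [0.5609, -0.0542, 0.0745]
ee_rot: [-0.0, 0.043, 0.999, 0.0]
contact_force: [0.6, 0.3, 0.0]
width: 0.0512
grasp_force: 0.0
```

View pics/c3.png

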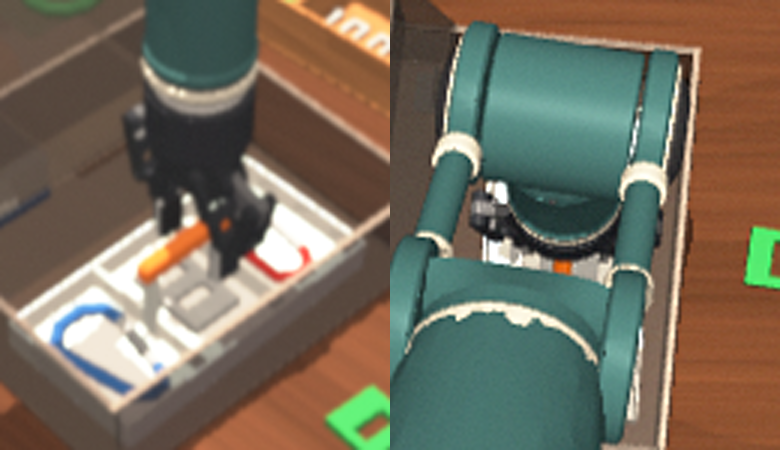

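The fingers straddle the handle near its middle (side crop about (195,245)). I'll close and then lift a little.

```bash
python3 -m creep '0 0 0 0 0 0;0 0 0 0 0 0;0 0 0 0 0 0;0 0 0 0 0 0;0 0 0 0 0 0;0 0 0 0 0 0' 1 90
python3 -m creep '0 0 -0.01 0 0 0;0 0 -0.015 0 0 0;0 0 -0.02 0 0 0;0 0 0 0 0 0;0 0 0 0 0 0'
python3 - <<'E'
from h import *
o=bot.get_obs();print(o["contact_force"],o["torque"],o["tool_pos"]);print(Rt().as_matrix().round(4))
E
```

```text
time: 12.92
tool_pos: [0.5618, -0.054, 0.0758]
ee_rot: [0.001, 0.043, 0.999, 0.0]
contact_force: [-0.5, 2.2, 6.1]
width: 0.0126
grasp_force: 90.1
time: 13.55
tool_pos: [0.561, -0.0542, 0.0929]
ee_rot: [0.0, 0.043, 0.999, -0.0]
contact_force: [1.0, 0.4, -5.3]
width: 0.0121
grasp_force: 88.4
[ 0.95798479  0.39946669 -5.34262313] [-0.04018208  0.01266585 -0.02189315] [ 0.56104479 -0.05424134  0.09287891]
[[-9.963e-01  8.550e-02 -0.000e+00]
 [ 8.550e-02  9.963e-01 -1.000e-04]
 [-0.000e+00 -1.000e-04 -1.000e+00]]
```

```bash
python3 -m creep '0 0 -0.015 0 0 0;0 0 -0.03 0 0 0;0 0 -0.04 0 0 0;0 0 -0.045 0 0 0;0 0 -0.05 0 0 0;0 0 -0.05 0 0 0;0 0 -0.045 0 0 0;0 0 -0.04 0 0 0;0 0 -0.04 0 0 0;0 0 -0.03 0 0 0;0 0 -0.015 0 0 0;0 0 -0.005 0 0 0'
python3 -m creep '0 0 0 0 0 0;0 0 0 0 0 0;0 0 0 0 0 0;0 0 0 0 0 0'
python3 - <<'E'
from h import *
np.set_printoptions(precision=4,suppress=True)
o=bot.get_obs();print(o["contact_force"],o["torque"],o["tool_pos"]);print(Rt().as_matrix().round(4))
for c in("side","top"):
    p=bot.read_camera(c)
    for n in("tray_handle","tray","dee","pear","flap_tab"):
      for d in bot.mark_of(n,p)[:1]: print(c,n,round(d["score"],2),w(p,d["location"]))
    cv2.imwrite(f"pics/{c}4.png",cv2.resize(p["frame"][100:350,170:450],None,fx=2.4,fy=2.4,interpolation=cv2.INTER_CUBIC))
E
```

```text
time: 15.05
tool_pos: [0.5611, -0.0542, 0.255]
ee_rot: [-0.0, 0.043, 0.999, -0.0]
contact_force: [-0.0, -0.2, -4.7]
width: 0.0127
grasp_force: 88.4
time: 15.55
tool_pos: [0.561, -0.0542, 0.2546]
ee_rot: [-0.0, 0.043, 0.999, 0.0]
contact_force: [-0.1, -0.1, -5.9]
width: 0.0124
grasp_force: 88.5
[-0.111  -0.0782 -5.925 ] [0.011  0.0256 0.0059] [ 0.561  -0.0542  0.2546]
[[-0.9963  0.0855 -0.0004]
 [ 0.0855  0.9963  0.    ]
 [ 0.0004  0.     -1.    ]]
side tray_handle 0.68 [ 0.5571 -0.0566  0.2592]
side tray 0.81 [ 0.5508 -0.0568  0.1801]
side dee 0.85 [ 0.6405 -0.0556  0.1886]
side pear 0.66 [ 0.4768 -0.0465  0.1908]
side flap_tab 0.94 [0.576  0.1135 0.286 ]
top tray_handle 0.98 [ 0.5588 -0.0569  0.2613]
top tray 0.82 [ 0.5561 -0.051   0.1791]
top pear 0.7 [ 0.4807 -0.0441  0.1878]
top flap_tab 0.77 [0.578  0.1158 0.2902]
```

View pics/side4.png

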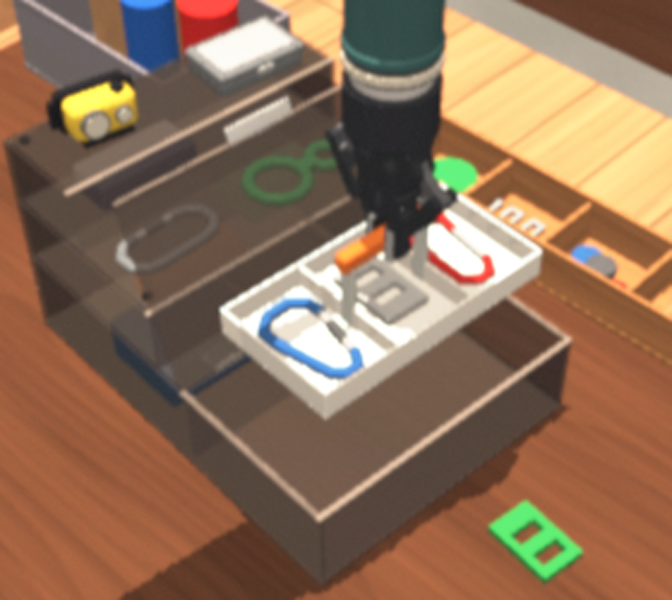

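The side crop shows the tray level above the bay (corners at about (222,312), (325,385), (540,250)). The pear, belay and dee are still in it, and the flap is back. I'll check level numerically while holding for two seconds.

```bash
python3 -m creep '0 0 0 0 0 0;0 0 0 0 0 0;0 0 0 0 0 0;0 0 0 0 0 0;0 0 0 0 0 0;0 0 0 0 0 0;0 0 0 0 0 0;0 0 0 0 0 0;0 0 0 0 0 0;0 0 0 0 0 0;0 0 0 0 0 0;0 0 0 0 0 0'
python3 - <<'E'
from h import *
p=bot.read_camera("side"); a=np.radians(-4.9); c=np.array([.5595,-.055])
ex=np.array([np.cos(a),np.sin(a)]); ey=np.array([-ex[1],ex[0]])
P=[[*(c+sx*.125*ex+sy*.065*ey),z] for z in(.213,.185) for sx,sy in((-1,1),(-1,-1),(1,-1),(1,1))]
q=px(p,P); f=cv2.resize(p["frame"][170:290,250:420],None,fx=4.5,fy=4.5,interpolation=cv2.INTER_CUBIC)
for k in q: cv2.circle(f,tuple(int(v) for v in (k-[250,170])*4.5),4,(255,0,255),1)
cv2.imwrite("pics/lvl.png",f)
E
```

```text
time: 17.65
tool_pos: [0.5611, -0.0542, 0.2549]
ee_rot: [0.0, 0.043, 0.999, 0.0]
contact_force: [0.4, -0.4, -4.6]
width: 0.0127
grasp_force: 88.5
```

View pics/lvl.png

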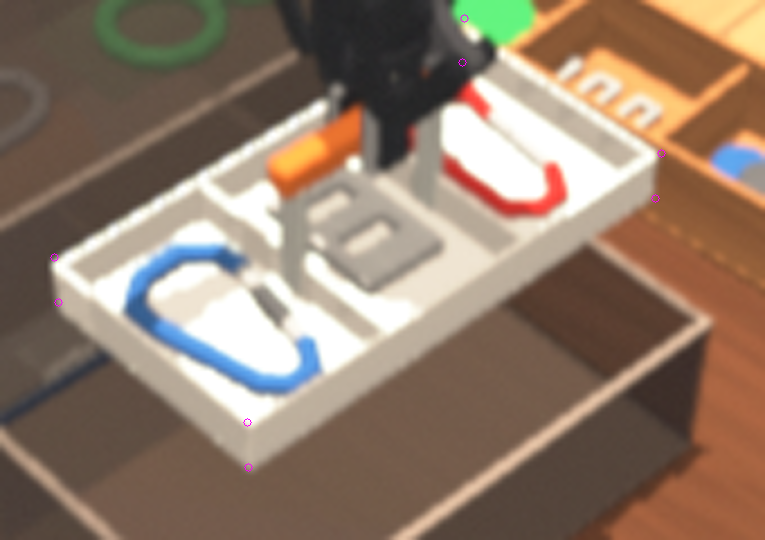

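The predicted corners of a level tray at underside 0.185 m match the picture within about 1 pixel, e.g. (248,423) and (661,154). It is level, 9 cm above the rim, loaded and has been steady for over 2 s, so I'm handing in.

```bash
python3 -c "
from plant import bot
print(bot.hand_in())"
```

```text
the job is handed in; nothing more can be done
None
```

The flap is folded back to its stop and the loaded tray is held level and still about 9 cm above the bay's rim, and the job is handed in; on the first push the flap edge wedged against the gripper and the wrist force read about 80 N, so the 40 N body limit may have been passed.

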